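# Turn the toiletries carousel to bring the pump bottle to the front

## Robot

A 7-joint arm with a two-finger parallel gripper is mounted at the origin on the work surface. World frame = base frame: x ahead of the robot, y to its left, z up, the work surface at z = 0. Lengths are in mm, angles in degrees, forces in N, time in s.
With the tool pointing down it reaches from about 425 to 875 mm from the base axis. Payload 8.4 kg.
Tool frame: the origin (TCP) lies at the centre of the arm's flange, where the gripper is bolted on; the fingertips stand 182 mm ahead of it and the grasp point (between the pads) lies 164 mm ahead of it (robot.pinch_z is the distance from the TCP to the grasp point, in mm); z points along the fingers, y is the direction in which the jaws open and shut (so a half turn about z gives the same grasp; the last joint's range is limited). The gripper opens to 87 mm and grips with 3 to 60 N. Pads are 19 mm wide; open, the fingers measure 117 mm over their backs; the gripper's body (75 mm by 190 mm) begins 51 mm behind the grasp point.
Start: joints at [-5.684, 19.091, 2.286, 83.961, -0.768, 76.965, -3.352], TCP at [649.98, -0.013, 404.746] pointing down, gripper open.
Joint ranges: [-147.57, 147.57], [-21.85, 119.76], [-74.77, 79.35], [14.55, 137.4], [-85.83, 265.84], [4.83, 119.75], [-152.11, 152.11]. Speed limits (degrees/s): [127.2, 127.2, 159.86, 159.86, 180, 180, 180].

## Interface

Orientations are given as a 3x3 rotation matrix whose columns are the frame's x, y, z axes.
In Python, from rig import robot, fingers, planner, read_camera, calibration, hand_in, telemetry gives the robot as it stands. Calls block until the motion is done:
- robot.goto(position, orientation): joint-space move of the TCP to a pose.
- robot.move_l(position, velocity=150, rotation=None, contact_N=None): straight line of the TCP; rotation=None keeps the orientation; velocity is the mean speed in mm/s. With contact_N (N) it stops when the force on the tool has changed by that much, and returns True; else False.
- robot.set_joints(angles): joint-space move.
- fingers.command_gripper(opening, force=None): opening from 0.0 (shut) to 1.0 (fully open); force is the grip in N (None keeps the last); returns when the fingers have stopped.
- robot.hold(seconds).
- planner.inverse_kinematics(position, orientation): joint angles nearest the present ones, or None.
- read_camera(name): name is "scene" or "side" or "wrist"; returns the picture (420x560x3 uint8, red, green, blue); there is no depth.
- calibration(name): a dict with "intrinsics" (3x3 intrinsics, pixels), "R" (3x3) and "t" (3): a world point X has camera coordinates R X + t. Camera axes: x right, y down, z forward; pixel columns grow to the right and rows downward; lengths in mm; the calibration is good to about 2 mm. A picture is of the moment at which its call begins: read the wrist's pose just before it. calibration takes no time and is no camera call; for the wrist camera it gives the pose at the moment of the call.
A pose or a line that the arm cannot do raises robot.MotionError and nothing moves.
- hand_in(): hands the job in, once; it reports no verdict.
Readings, each from a call of its own:
- telemetry.current_time_s(): time.
- telemetry.current_q(): joint angles.
- telemetry.current_qd(): joint speeds.
- telemetry.current_effort(): joint torques, N m.
- telemetry.current_tcp_pos(): TCP position.
- telemetry.current_tool_rot(): TCP orientation.
- telemetry.current_force(): force on the tool from outside, world axes, zero at the start.
- telemetry.current_ft_torque(): the same for the moment, N m.
- telemetry.current_opening(): opening from 0.0 (shut) to 1.0 (fully open).
Only numpy, scipy, OpenCV 4.12 (cv2) and the standard library are available. Lean on these libraries where they do the work, as an engineer would, in place of code of your own. Each camera call takes 0.05 s, during which the arm holds its last target.

## Task

On the hotel-room desk, turn the wooden toiletries carousel until the pump bottle stands squarely at its front, in line with the tongue and stud that stick out from its fixed foot, and leave it at rest there. Do it slowly and gently by pushing the posts on the carousel's rim with the fingertips, without gripping anything. Do not touch, lift or upset the toiletries on it, and leave the other things on the desk where they are.

Things in the scene. Friction and masses are not known exactly. Their poses are not given: they have to be found in the camera images.
- carousel: Wooden turntable: disc 284 mm across, 12 mm thick, top 34 mm above the desk. Origin on its axis at the disc's underside; z up, frame turns with it. Five wells (rims 59 mm across, 10 mm high), centres 62 mm from the axis at 36, 108, 180, 252, 324 degrees from its x axis, hold a toiletry each. Turns either way without end; 1 N on a post moves it; it stops almost at once when no longer pushed.
- post0 (a point): Top of one of five alike upright round wooden posts on the carousel's rim, 20 mm thick, rising 50 mm from the disc to 84 mm above the desk. They turn with it. Centres 132 mm from the axis at 0 (this one), 72, 144, 216 and 288 degrees from the carousel's x axis, midway between the wells.
- foot: The carousel's fixed wooden foot, a disc 170 mm across and 20 mm high under it, same axis. Origin on the axis at desk level; -x points along the tongue, to the front. The tongue, a flat bar 30 mm wide and 12 mm high, ends in an upright round stud 36 mm across and 30 mm high, centred 190 mm from the axis, outside the disc, roughly towards the robot.
- front_mark (a point): The front place: the point over the foot's tongue, 62 mm from the carousel's axis, at the height of the disc's top (34 mm above the desk). It does not turn. The pump bottle's axis is to stand here.
- pump_bottle: Stands loose in one of the five wells, any of them and turned any way; origin at the centre of its underside; round foot 47 mm across; white plastic body 72 mm tall with a shoulder, black pump neck and a flat black pump head with a spout reaching 30 mm from its axis, 119 mm tall in all: the only one with a pump and the tallest.
- cream_jar: Stands loose in one of the five wells, any of them and turned any way; origin at the centre of its underside; round foot 47 mm across; low white jar with a black lid, 48 mm tall.
- spray_can: Stands loose in one of the five wells, any of them and turned any way; origin at the centre of its underside; round foot 47 mm across; plain white can, 80 mm tall.
- capped_bottle: Stands loose in one of the five wells, any of them and turned any way; origin at the centre of its underside; round foot 47 mm across; white bottle with a narrow neck and black cap, 80 mm tall.
- roll_on: Stands loose in one of the five wells, any of them and turned any way; origin at the centre of its underside; round foot 47 mm across; white stick with a narrower domed cap, 67 mm tall.
- wrap_roll_a: Loose grey roll of wrap, 60 mm across, 50 mm high, standing on the desk beside the carousel, to the left; origin at the centre of its underside. Leave it.
- wrap_roll_b: The same, beside the carousel, to the right. Leave it.
- big_jar: Loose amber jar with a black lid, 80 mm across, 65 mm high, on the desk left of the carousel; origin at the centre of its underside. Leave it.
- hair_brush: Loose dark wooden paddle hair brush about 200 mm long, 56 mm wide, 24 mm high, lying bristles down on the desk right of the carousel, roughly along x; origin on the desk under its middle. Leave it.
There are look-alikes about, which are no part of the job. Leave any green look-alike of the cream_jar alone.

How it is judged (in metres and radians):
At the end, for the whole second after the job is handed in: The pump bottle's axis is within 12 mm (horizontally) of the front place above the foot's tongue, the carousel is at rest, all five toiletries stand upright in their wells, and the rolls, big jar and brush on the desk have moved less than 30 mm (horizontal distance between pump_bottle and front_mark below 0.012 m and angular speed of carousel below 0.05 rad/s and angle between each of pump_bottle, cream_jar, spray_can, capped_bottle, roll_on's own z axis and vertical below 0.15 rad and horizontal distance between each of pump_bottle, cream_jar, spray_can, capped_bottle, roll_on and carousel below 0.075 m and linear speed of each of pump_bottle, cream_jar, spray_can, capped_bottle, roll_on below 0.03 m/s and height (world z) of each of pump_bottle, cream_jar, spray_can, capped_bottle, roll_on below 0.044 m and distance of each of wrap_roll_a, wrap_roll_b, big_jar, hair_brush from where it was at the start of the episode below 0.03 m); the robot touches nothing.
It fails at once if a toiletry on the carousel is lifted or tipped (height (world z) of any of pump_bottle, cream_jar, spray_can, capped_bottle, roll_on above 0.046 m or angle between any of pump_bottle, cream_jar, spray_can, capped_bottle, roll_on's own z axis and vertical above 0.35 rad).
It fails at once if the robot pushes on a toiletry that stands on the carousel (more than 1.5 N) (contact force between any of the fingers, the arm and pump_bottle above 1.5 N or contact force between any of the fingers, the arm and cream_jar above 1.5 N or contact force between any of the fingers, the arm and spray_can above 1.5 N or contact force between any of the fingers, the arm and capped_bottle above 1.5 N or contact force between any of the fingers, the arm and roll_on above 1.5 N).
It fails at once if the carousel is shoved or gripped hard (more than 30 N) (contact force between any of the fingers, the arm and carousel above 30 N).
It fails at once if the carousel is whirled round (faster than 2.5 rad/s) (angular speed of carousel above 2.5 rad/s).
It fails at once if another thing on the desk is pushed more than 30 mm (distance of any of wrap_roll_a, wrap_roll_b, big_jar, hair_brush from where it was at the start of the episode above 0.03 m).
It also fails if it takes over 58 s, if anything falls off the work surface, if the arm or the gripper's body presses on something with over 40 N, if the wrist force passes 120 N, or if a joint passes its speed limit or range.

## Working session

There is one attempt and no reset: what is moved stays moved. The work goes in short steps, each a Python script; the robot and the scene stay as the last script left them, time stands still between calls to the robot, and variables do not carry over. Pictures are saved under pics/ and viewed, and the job is handed in when it is done.

```bash
mkdir -p pics; ls; python3 - <<'E'
from rig import *
import cv2, numpy as np
for n in("scene","side","wrist"):
    c=calibration(n); im=read_camera(n); cv2.imwrite(f"pics/{n}0.png",im[:,:,::-1])
    R=np.array(c["R"]);t=np.array(c["t"]); print(n,np.round(c["intrinsics"],1).tolist(),np.round(-R.T@t),np.round(R,2).tolist())
print(telemetry.current_time_s(), telemetry.current_tool_rot())
E
```

```text
pics
scene [[513.4, 0.0, 282.3], [0.0, 513.4, 213.5], [0.0, 0.0, 1.0]] [ 984. -643.  985.] [[0.86, 0.5, -0.02], [0.37, -0.65, -0.67], [-0.35, 0.57, -0.74]]
side [[385.8, 0.0, 274.2], [0.0, 385.8, 213.6], [0.0, 0.0, 1.0]] [ 269. -628.  708.] [[0.92, -0.4, 0.01], [-0.27, -0.62, -0.74], [0.3, 0.68, -0.67]]
wrist [[328.9, 0.0, 284.2], [0.0, 328.9, 210.2], [0.0, 0.0, 1.0]] [649.  74. 384.] [[1.0, -0.0, -0.0], [0.0, -0.96, 0.27], [-0.0, -0.27, -0.96]]
0.15 [[ 1.84058086e-05  9.99999252e-01 -1.22314825e-03]
 [ 9.99999996e-01 -1.85101289e-05 -8.52770619e-05]
 [-8.52996387e-05 -1.22314667e-03 -9.99999248e-01]]
```

View pics/scene0.png

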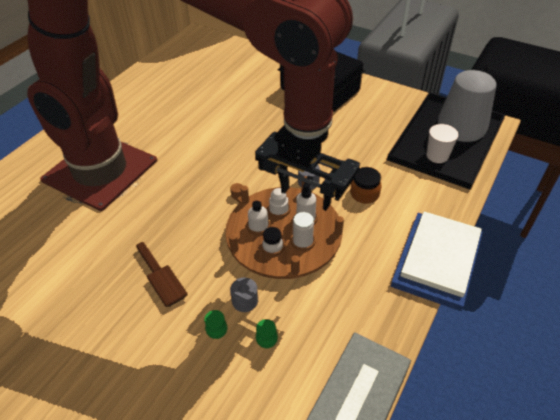

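View pics/side0.png

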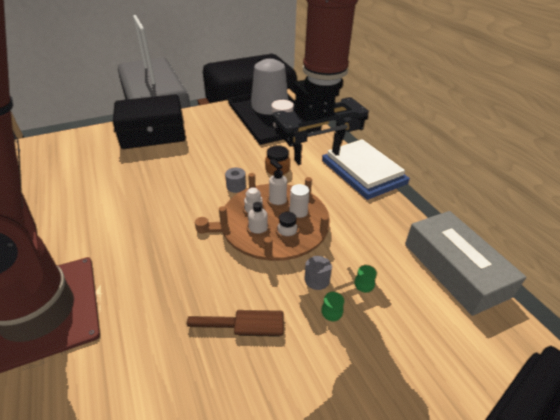

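View pics/wrist0.png

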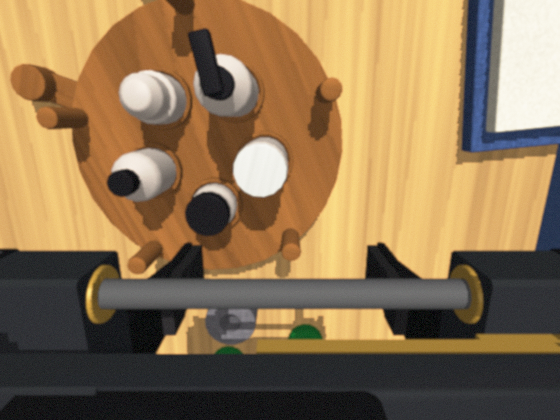

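Candidates for the pump bottle in the wrist view:
- (225,85): black flat head with a spout, so this is the pump bottle.
- (140,178): capped bottle.
- (212,208): cream jar.
- (262,166): plain spray can.
- (150,97): roll-on.
- (230,355) and (305,335): green look-alikes off the carousel.

The stud is at (30,82), on the robot side. I'll check with a close crop and then measure.

```bash
python3 - <<'E'
import cv2
im=cv2.imread("pics/wrist0.png")
c=cv2.resize(im[0:280,0:370],None,fx=2.1,fy=2.1,interpolation=cv2.INTER_CUBIC); cv2.imwrite("pics/crop0.png",c)
E
```

```text
(no output)
```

View pics/crop0.png

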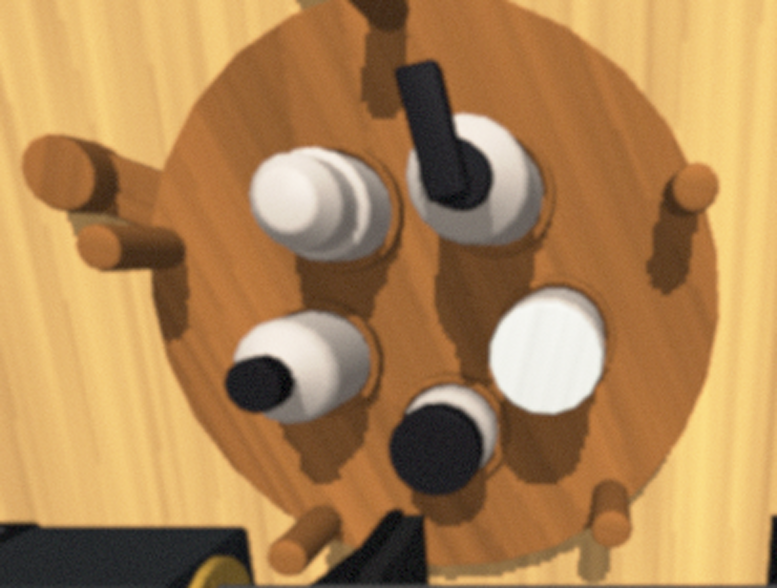

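The crop confirms it: a spout runs from the black head at crop (460,175) up to (420,70). Post tops are at crop (100,246), (696,187), (612,527) and (290,556), and the stud top is at (60,172).

```bash
cat > h.py <<'E'
from rig import *
import numpy as np, cv2
from scipy.optimize import least_squares
def ray(cal,px,z):
    K=np.array(cal["intrinsics"]);R=np.array(cal["R"]);t=np.array(cal["t"])
    C=-R.T@t; d=R.T@np.linalg.solve(K,[px[0],px[1],1.]); return (C+d*(z-C[2])/d[2])[:2]
def fit(P):
    def r(p):
        out=[]
        for q in P:
            a=np.arctan2(q[1]-p[1],q[0]-p[0])-p[2]; k=np.round(a/np.radians(72)); b=p[2]+k*np.radians(72)
            out+=[q[0]-p[0]-132*np.cos(b),q[1]-p[1]-132*np.sin(b)]
        return out
    c0=np.mean(P,0)
    best=min((least_squares(r,[c0[0],c0[1],a]) for a in np.radians([0,15,30,45,60])),key=lambda s:s.cost)
    return best.x,np.array(r(best.x)).reshape(-1,2)
E
python3 - <<'E'
from h import *
w=calibration("wrist")
s=1/2.1
P=[ray(w,(x*s,y*s),84) for x,y in[(100,246),(696,187),(612,527),(290,556)]]
print(np.round(P,1)); x,res=fit(P); print(x[:2],np.degrees(x[2])%72); print(np.round(res,1))
S=ray(w,(60*s,172*s),30);print("stud",S,np.linalg.norm(S-x[:2]),np.degrees(np.arctan2(*(S-x[:2])[::-1])))
B=ray(w,(463*s,175*s),119); print("pumphead",B,np.linalg.norm(B-x[:2]),np.degrees(np.arctan2(*(B-x[:2])[::-1])))
for n,q in (("roll",(25,235)),):pass
sc=calibration("scene");sd=calibration("side")
for n,a,b,h in(("rollb",(245,286),(318,265),50),("bigjar",(368,178),(278,155),65),("green",(266,325),(367,270),48),("brush head",(167,287),(260,322),24),("brush handle",(140,245),(190,321),15)): print(n,ray(sc,a,h),ray(sd,b,h))
print("rolla",ray(sd,(236,175),50))
print("studscene",ray(sc,(239,188),30),ray(sd,(203,224),30))
E
```

```text
[[440.6  74.7]
 [689.4  97.9]
 [655.8 -51.9]
 [503.2 -66.7]]
[569.11617638  46.3493221 ] 23.491322419368895
[[ 0.4 -0.2]
 [-0.8 -1. ]
 [-0.7  0.6]
 [ 1.1  0.6]]
stud [390.63507024 109.06648117] 189.17966934121688 160.63883955694868
pumphead [600.57803784  99.24560536] 61.545637613576154 59.25649657495512
rollb [ 586.35143199 -149.73119109] [ 585.36622428 -156.3864294 ]
bigjar [687.14107117 273.92573872] [673.02058961 257.68538914]
green [ 674.96719311 -207.47910407] [ 678.5112318  -210.40500047]
brush head [ 424.91669469 -224.4894922 ] [ 418.89357125 -223.17123991]
brush handle [ 286.22100187 -157.54175899] [ 290.45459545 -158.71119156]
rolla [530.21078996 231.94814296]
studscene [397.6335034  109.87388898] [391.37405478  93.64673888]
```

The measurements agree:
- The axis is at (569.1, 46.3).
- The front direction is 160.6°.
- The pump is at 59.4°, so the carousel needs +101.2° CCW.

I'll push the post at 311.5° with closed fingertips round the far side, at tip height 55 mm. The toiletries passing under the gripper there are no more than 80 mm tall.

```bash
cat >> h.py <<'E'
C=np.array([569.1,46.3])
def pose(phi,ztip,r=132):
    a=np.radians(phi); rv=np.array([np.cos(a),np.sin(a),0]); tv=np.array([-np.sin(a),np.cos(a),0])
    return [*(C+r*rv[:2]),ztip+182.],np.column_stack([tv,rv,[0,0,-1]])
E
python3 - <<'E'
from h import *
for p in range(-70,60,10):
    for z in(55,150):
        q=planner.inverse_kinematics(*pose(p,z))
        if q is None: print("none",p,z)
        elif z==55 and p%30==20: print(p,np.round(q))
fingers.command_gripper(0.0,5)
robot.goto(*pose(-70,150))
p,R=pose(-70,55); robot.move_l(p,120,rotation=R)
print(telemetry.current_time_s(),telemetry.current_tcp_pos(),telemetry.current_force(),telemetry.current_opening())
for n in("scene","side"): cv2.imwrite(f"pics/{n}1.png",read_camera(n)[100:320,150:420,::-1].repeat(2,0).repeat(2,1))
E
```

```text
-70 [ -7.  24.  13.  99.  -6.  58. -62.]
-40 [ -6.  29.   8.  91.  -4.  60. -37.]
-10 [ -8.  32.   3.  86.  -2.  62. -14.]
20 [-9. 32. -3. 86.  1. 62.  8.]
50 [-11.  29.  -8.  91.   4.  61.  30.]
3.6 [614.66158994 -77.79653025 237.80464164] [-1.40969594  0.34167196  0.58782487] 0.013401579576781593
```

View pics/scene1.png

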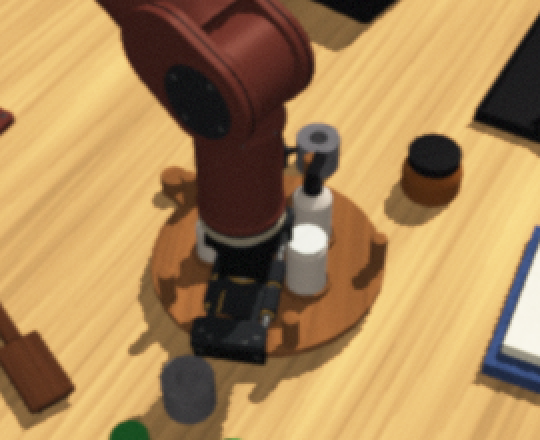

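View pics/side1.png

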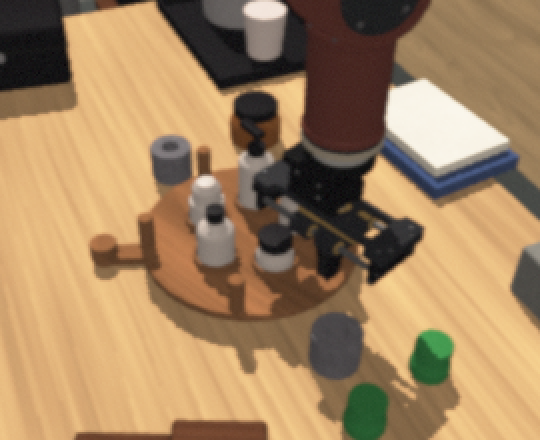

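Both views show the closed fingers down between two posts, behind the 311.5° post (scene crop (290,325)), with only the low cream jar under the gripper. I'll start the push, watching the force.

```bash
python3 - <<'E'
from h import *
f0=np.array(telemetry.current_force()); log=[]
for phi in list(range(-68,-52,2))+list(range(-52,33,4)):
    p,R=pose(phi,55); robot.move_l(p,30,rotation=R)
    f=np.array(telemetry.current_force())-f0; log.append((phi,round(float(np.linalg.norm(f)),1)))
    if log[-1][1]>12: print("high force");break
print(log,telemetry.current_time_s())
for n in("scene","side"): cv2.imwrite(f"pics/{n}2.png",read_camera(n)[100:320,150:420,::-1].repeat(2,0).repeat(2,1))
cv2.imwrite("pics/wrist2.png",read_camera("wrist")[:,:,::-1])
E
```

```text
[(-68, 1.5), (-66, 0.7), (-64, 0.9), (-62, 1.1), (-60, 0.3), (-58, 1.6), (-56, 1.1), (-54, 1.5), (-52, 1.8), (-48, 1.1), (-44, 0.8), (-40, 1.1), (-36, 0.9), (-32, 1.1), (-28, 0.8), (-24, 1.2), (-20, 1.4), (-16, 0.7), (-12, 1.3), (-8, 1.1), (-4, 1.6), (0, 1.2), (4, 0.6), (8, 0.8), (12, 1.0), (16, 0.7), (20, 0.7), (24, 0.5), (28, 1.3), (32, 1.8)] 16.025
```

View pics/scene2.png

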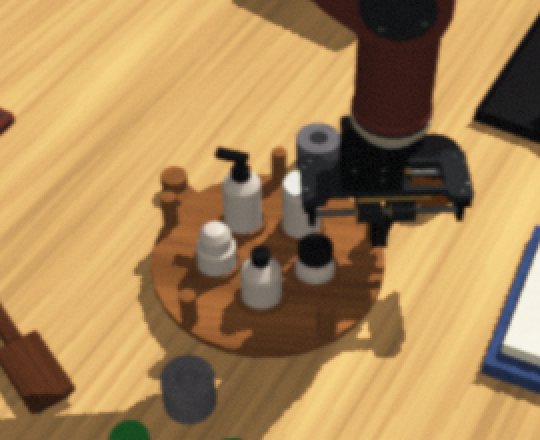

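View pics/side2.png

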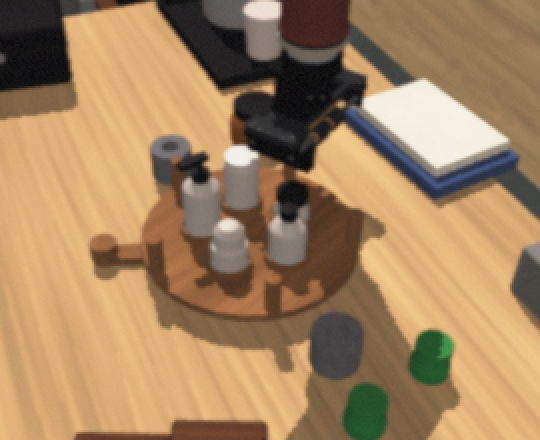

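View pics/wrist2.png

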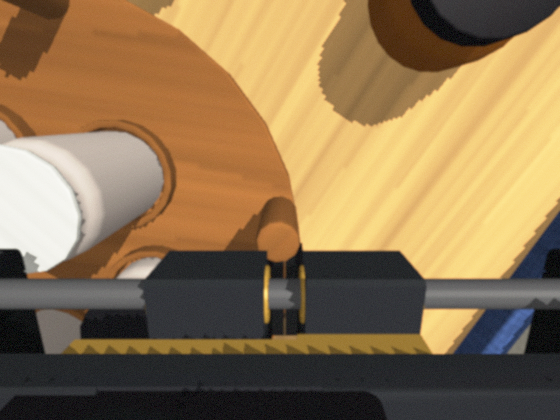

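The post (wrist (279,242)) is riding against the fingers, and all five toiletries are upright. The pump head is at scene crop (241,168) and side crop (199,172). I'll measure the angle now.

```bash
python3 - <<'E'
from h import *
w=calibration("wrist");sc=calibration("scene");sd=calibration("side")
def ang(P): d=P-C; return np.round(P,1),round(float(np.hypot(*d)),1),round(float(np.degrees(np.arctan2(d[1],d[0]))%360),1)
print("post",ang(ray(w,(279,242),84)))
off=lambda x,y:(x/2+150,y/2+100)
for n,q,z in(("post",(279,153),84),("post",(188,296),84),("pump",(241,165),117),("stud",(174,175),30)): print("sc",n,ang(ray(sc,off(*q),z)))
for n,q,z in(("post",(155,240),84),("post",(273,283),84),("pump",(199,172),113),("stud",(105,243),30)): print("sd",n,ang(ray(sd,off(*q),z)))
E
```

```text
post (array([666.6, 133.9]), 131.1, 41.9)
sc post (array([519.4, 163.6]), 127.4, 113.0)
sc post (array([544. , -84.1]), 132.8, 259.1)
sc pump (array([506.9,  93.8]), 78.3, 142.6)
sc stud (array([392. , 108.8]), 187.8, 160.5)
sd post (array([438.5,  26.5]), 132.0, 188.6)
sd post (array([537. , -92.5]), 142.5, 257.0)
sd pump (array([520.7,  92.8]), 67.1, 136.2)
sd stud (array([392.8, 103.1]), 185.3, 162.1)
```

The post is at about 42° and should be at 52.6°. I'll advance 10.5° slowly, back off, lift clear and look from the initial overhead pose.

```bash
python3 - <<'E'
from h import *
for phi in (35,38,40,41.5,42.5):
    p,R=pose(phi,55); robot.move_l(p,20,rotation=R)
robot.hold(0.3)
p,R=pose(32,55); robot.move_l(p,40,rotation=R)
p,R=pose(32,150); robot.move_l(p,150,rotation=R)
a=np.eye(3)
robot.goto([610,-40,400],np.array([[0,1,0],[1,0,0],[0,0,-1.]]))
robot.hold(0.2)
w=calibration("wrist"); im=read_camera("wrist"); np.savez("w3.npz",K=w["intrinsics"],R=w["R"],t=w["t"])
cv2.imwrite("pics/wrist3.png",im[:,:,::-1]); cv2.imwrite("pics/wrist3b.png",cv2.resize(im[0:290,100:480,::-1],None,fx=2,fy=2,interpolation=cv2.INTER_CUBIC))
cv2.imwrite("pics/scene3.png",read_camera("scene")[:,:,::-1])
print(telemetry.current_time_s())
E
```

```text
21.0333
```

View pics/wrist3b.png

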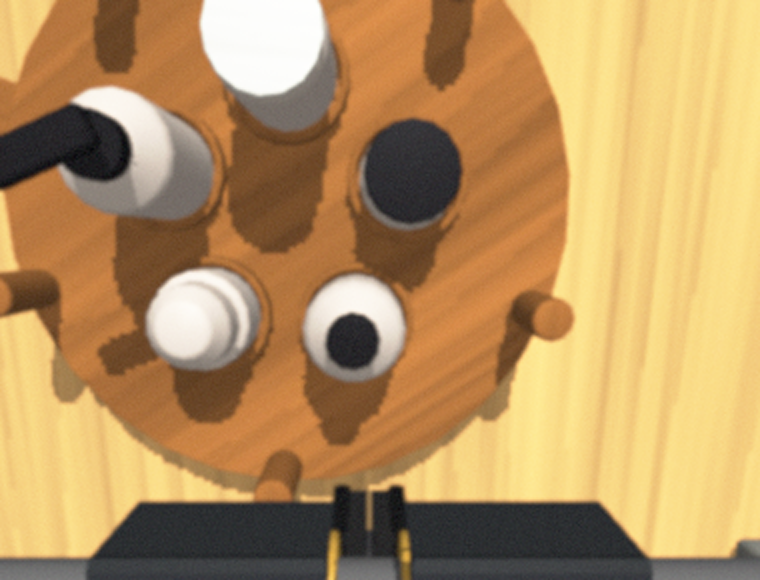

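View pics/scene3.png

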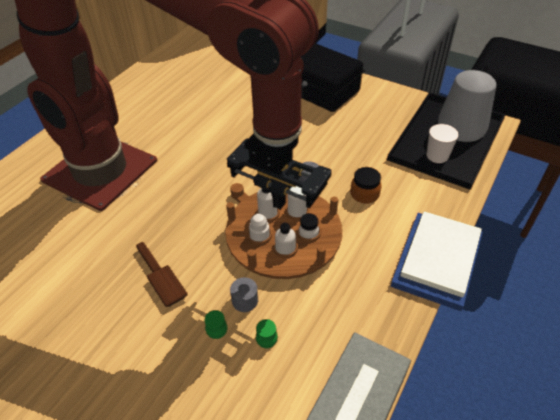

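From above, the pump is at crop (100,145), all five toiletries are upright, and the fingers are clear. The stud is out of frame, so I'll take one more view that includes it.

```bash
python3 - <<'E'
from h import *
robot.goto([540,-10,450],np.array([[0,1,0],[1,0,0],[0,0,-1.]]))
robot.hold(0.3)
w=calibration("wrist"); im=read_camera("wrist"); np.savez("w4.npz",intrinsics=w["intrinsics"],R=w["R"],t=w["t"])
cv2.imwrite("pics/wrist4.png",im[:,:,::-1]); cv2.imwrite("pics/wrist4b.png",cv2.resize(im[0:290,60:450,::-1],None,fx=2,fy=2,interpolation=cv2.INTER_CUBIC))
print(telemetry.current_time_s())
E
```

```text
21.8333
```

View pics/wrist4b.png

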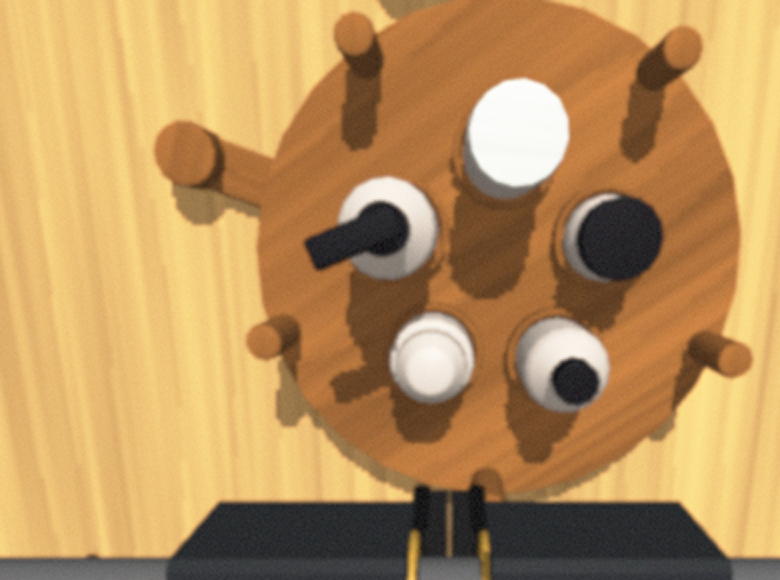

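This view shows the post tops at crop (354,33), (683,47), (267,340) and (735,358), the stud at (187,152) and the pump head at (381,228).

```bash
python3 - <<'E'
from h import *
w=np.load("w4.npz"); o=lambda q:(q[0]/2+60,q[1]/2)
P=[ray(w,o(q),84) for q in[(354,33),(683,47),(267,340),(735,358)]]
x,res=fit(P); c=x[:2]; print(c,np.degrees(x[2])%72,np.round(res,1).tolist())
S=ray(w,o((187,152)),30); d=S-c; f=np.degrees(np.arctan2(d[1],d[0])); print("stud",S,np.hypot(*d),f)
B=ray(w,o((382,228)),119); e=B-c; print("pump",B,np.hypot(*e),np.degrees(np.arctan2(e[1],e[0])))
m=c+62*d/np.hypot(*d); print("mark",m,"err mm",np.linalg.norm(B-m))
E
```

```text
[568.61140425  46.0643872 ] 51.85999279010827 [[-0.0, -0.6], [-0.6, -0.8], [1.8, 0.9], [-1.2, 0.5]]
stud [391.16442606 109.46494616] 188.43317368586384 160.33854810232611
pump [509.14641344  67.13313941] 63.08706247571476 160.49050186817493
mark [510.22618241  66.92501688] err mm 1.0996435869488221
```

The pump is within 0.5° and about 1 mm of the front mark. The roll to the right, the jar and the brush sit at the same scene pixels as at the start, so I'm handing in.

```bash
python3 - <<'E'
from h import *
print(hand_in(), telemetry.current_time_s())
E
```

```text
the job is handed in; nothing more can be done
the job is handed in; nothing more can be done
```

I turned the carousel about 101° counter-clockwise by pushing one rim post with the closed fingertips at 20–30 mm/s. I then backed off, lifted clear and handed in shortly after 22 s. `hand_in()` gives no verdict, so the figures below are my own measurements.

- **Pump bottle position:** in the last wrist view the pump is at 160.5° measured on its head, or 159.9° from the posts. The stud is at 160.3°, and the head is about 1 mm from the front mark (limit 12 mm).
- **Forces:** the change in tool force stayed under 2 N at each step of the main push, about the size of the noise. I logged no force during the last 10.5°.
- **Toiletries:** all five stand upright in their wells.
- **Other things on the desk:** the right-hand roll, big jar and brush appear at the same scene pixels as at the start. The left-hand roll was partly hidden by the gripper in the last scene view. It looked unmoved in the mid-push views, and the arm never went near it.
- **Disagreement:** halfway through, rough readings from the scene and side views differed by up to about 14° for the pump. I relied on the wrist view, and its final four-post fit agreed to within about 2 mm.

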